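Tip walnuts from a chute into the nut hopper through its sprung guard

TASK

Take the small steel chute with the four walnuts, hold it level with its open end over the mouth of the nut hopper, and lower it between the guides onto the sprung black rest bar until the bar is pushed firmly well down, which opens the trap flap; the neck has been left at some unknown height, so feel for the bar and never push hard. Keep the bar pushed down with the chute while you tip it so that all the walnuts run through into the clear bin, then put the empty chute back flat on the worktop and let go, without shifting the other things nearby.

Things in the scene. Friction and masses are not known exactly. Their poses are not given: they have to be found in the camera images.
- chute: Loose straight steel U-channel, 180 long, 40 wide outside, 36 high, about 0.2 kg, walnuts in it. Origin on its flat underside, in the middle; x points along it to the open end, z up. Other end closed. Its floor rises to the open end by a ramp (13 degrees, last 45), so walnuts stay in while level; tipped open end down 25 to 30 degrees it empties.
- chute_grip (a point): Where to grip the chute across its 40 width, from above (black pads on both side walls): 10 ahead of the chute's middle, so 80 behind its open end, half-way up (18 above the underside). Axes as the chute's.
- nut0: Walnut, tan ball about 30 across, 12 g; origin at its centre.
- nut1: Walnut like nut0.
- nut2: Walnut like nut0.
- nut3: Walnut like nut0.
- hopper: Fixed nut hopper: clear bin 124 x 114 (x, y), 105 high; origin at the centre of its underside on the worktop, z up. A square white neck stands on it and telescopes: it is clamped anywhere from lowest to 60 higher, NOT measured. An orange flap inside closes it. The chute comes from the -x side, its x axis along the hopper's x. More than 20 N between chute and hopper is too hard.
- bar_lowest (a point): Top centre of the rest bar IF the neck is lowest (150 above the worktop); the bar really is 0 to 60 higher. Round black bar, 10 diameter, along the hopper's y, 51 to the -x side of the mouth's axis. It gives from 5 N down, 0.6 N more a mm; its stop is 14 lower at 13.4 N. 10 to 14 down (11 to 13 N) holds the flap open, released it shuts. Flared guides at its ends, 45 apart at the bar, centre the chute.
- mouth_axis (a point): On the mouth's axis, at the bin's top (105 up). Mouth 70 x 60 inside (x, y). Rest the chute's underside on the bar with the open end 40 past it, over the mouth, and tip it about the bar. With the bar down and at its stop, the mouth's near wall (37 from the axis) tops out 13 below the bar's top; its other walls end 27 above the bar's top, the guides 17.
- salt_shaker: Steel shaker 69 across, 96 high, bystander; origin under its centre.
- timer: Red and white kitchen timer 62 across, 54 high, bystander; origin under its centre.
- mise_bowl: Small steel bowl 115 across, 38 high, bystander; origin under its centre.
- ring_cutter: Steel ring 64 across, 36 high, bystander; origin under its centre.

How it is judged:
By the outcome, as a careful person would: the job done as asked, in the order asked, and still so for the second after the job is handed in, with the robot touching nothing.
It also fails if it takes over 72 s, if anything falls off the work surface, if the arm or the gripper's body presses on something with over 40 N, if the wrist force passes 120 N, or if a joint passes its speed limit or range.

ROBOT

A 6-joint arm with a two-finger parallel gripper is mounted at the origin on a cart in front of the work surface, level with it; the furniture and walls round the work are solid. World frame = base frame: x ahead of the robot, y to its left, z up, the work surface at z = 0. Lengths are in m, angles in rad, forces in N, time in s.
With the tool pointing down it reaches from about 0.325 to 0.85 m from the base axis. Payload 15.5 kg.
Tool frame: the origin (TCP) lies between the finger pads; the fingertips stand 8 mm ahead of it and the grasp point (between the pads) lies 11 mm behind it; z points along the fingers, y is the line along which they close (so a half turn about z gives the same grasp; the last joint's range is limited). The gripper opens to 91 mm and grips with 3 to 60 N. Pads are 32 mm wide; open, the fingers measure 118 mm over their backs; the gripper's body (76 mm by 178 mm) begins 60 mm behind the grasp point.
Start: joints at [-1.216, 0.494, 1.345, -0, 1.302, -0.096], TCP at [0.272, -0.563, 0.222] pointing down, gripper open.
Joint ranges: [-2.91, 2.91], [-0.82, 2.16], [0.22, 2.67], [-1.22, 4.37], [0.12, 2.79], [-3.08, 3.08]. Speed limits (rad/s): [1.89, 1.89, 2.57, 3.01, 3.01, 3.01].

INTERFACE

Orientations are given as a 3x3 rotation matrix whose columns are the frame's x, y, z axes.
In Python, from bench import * gives the robot as it stands.
- The arm moves only by the tool drive_tool, never from a script. Its argument "increments" is a list of rows, each a list of 3 entries, a list of its own where there are three numbers: the turn, a rotation vector about the tool's x, y, z in degrees, then the shift along the tool's x, y, z in cm, then the finger opening in cm, from 0 to 9.12. In form: [[[wx, wy, wz], [dx, dy, dz], grip], ...]. A call has 1 to 20 rows; each row is the pose to reach, as a shift and turn from the pose commanded when the call began, along the tool's axes at that moment; what a row does not reach only later rows make up. A row lasts 1/12 s, in which the tool goes at most 41.7 mm and 7.16 degrees, less where a joint would pass 70% of its speed; a pose out of reach is approached as far as the arm can. A call with a gripper value outside its range is refused whole. The fingers move at their own pace and stop on an object; the grip force is fixed at half the most. Time passes only in rows, so rows that repeat a pose let the fingers close. It gives the time, the measured TCP pose, the force, the opening and the grip force at its end, in the units of the state.
- get_state(): the state, without advancing time (a new reading comes with each control period).
- capture(name): name is "side" or "top"; returns the picture (420x560x3 uint8, blue, green, red); there is no depth.
- camera_info(name): a dict with "mtx" (3x3 intrinsics, pixels), "rvec" (rotation vector, rad) and "tvec" (3), from world to camera coordinates, as OpenCV has them. Camera axes: x right, y down, z forward; pixel columns grow to the right and rows downward; lengths in m; the calibration is good to about 2 mm. A picture is of the moment at which its call begins. camera_info takes no time and is no camera call.
- hand_in(): hands the job in; it is judged then, once.
The state is a dict: "t": time; "q": joint angles; "joint_velocities": joint speeds; "joint_efforts": joint torques, N m; "tcp_pos": TCP position; "eef_rot": TCP orientation; "force": force on the tool from outside, world axes, zero at the start; "wrist_torque": the same for the moment, N m; "gripper_width": opening from 0.0 (shut) to 1.0 (fully open); "grasp_force": force on a finger pad.
Only numpy, scipy, OpenCV 4.12 (cv2) and the standard library are available. Lean on these libraries where they do the work, as an engineer would, in place of code of your own. Each camera call takes 0.05 s, during which the arm holds its last target. There are 200 camera calls.

## Working session

There is one attempt and no reset: what is moved stays moved. The work goes in short steps, Python scripts to look and compute and a tool call to move; the robot and the scene stay as the last step left them, time stands still between calls to the robot, and variables do not carry over. Pictures are saved under pics/ and viewed, at most 14 in all, crops included, and the job is handed in when it is done.

Besides the shell and the picture viewer there is one more tool, called after "Request:" as name(argument=value, ...) on one line, values as JSON. drive_tool: Moves the arm, as the interface text tells. Its arguments: {"type":"object","properties":{"increments":{"type":"array","items":{"type":"array"}}},"required":["increments"]}

```bash
mkdir -p pics; cat > h.py <<'E'
from bench import *
import numpy as np, cv2
def cam(n):
    c=camera_info(n);R=cv2.Rodrigues(np.array(c["rvec"],float))[0];return np.array(c["mtx"],float),R,np.array(c["tvec"],float).ravel()
def ray(n,u,v):
    K,R,t=cam(n);d=R.T@np.linalg.solve(K,[u,v,1.]);return -R.T@t,d
def onz(n,u,v,z):
    o,d=ray(n,u,v);return o+d*(z-o[2])/d[2]
def tri(p,q):
    (a,d),(b,e)=ray("top",*p),ray("side",*q)
    s=np.linalg.lstsq(np.c_[d,-e],b-a,rcond=None)[0];x,y=a+d*s[0],b+e*s[1];return (x+y)/2,np.linalg.norm(x-y)
def proj(n,P):
    K,R,t=cam(n);return cv2.projectPoints(np.float64(P).reshape(-1,3),cv2.Rodrigues(R)[0],t,K,None)[0].reshape(-1,2)
E
python3 - <<'E'
from h import *
np.set_printoptions(precision=4,suppress=True)
for n in("top","side"):
    cv2.imwrite(f"pics/{n}0.png",capture(n)); K,R,t=cam(n);print(n,-R.T@t,R[2],K[0,0])
s=get_state();print(s)
E
```

```text
top [ 0.3222 -0.1265  1.2924] [ 0.1402 -0.0092 -0.9901] 482.74618228333446
side [0.385  0.9277 1.0126] [ 0.0835 -0.7729 -0.629 ] 458.9389534535227
{'t': 0.1, 'q': array([-1.2155,  0.4941,  1.346 ,  0.    ,  1.3025, -0.0955]), 'joint_velocities': array([-0.0015, -0.0004, -0.0012,  0.001 ,  0.0013,  0.0011]), 'joint_efforts': array([  0.0012, -88.0243, -38.2545,   0.0706,   0.0483,  -0.0001]), 'tcp_pos': array([ 0.2722, -0.5623,  0.2214]), 'eef_rot': array([[ 0.9001,  0.4357, -0.0003],
       [ 0.4357, -0.9001,  0.001 ],
       [ 0.0001, -0.0011, -1.    ]]), 'force': array([-0.2797, -0.5076, -0.1801]), 'wrist_torque': array([-0.0153,  0.0336, -0.0302]), 'grasp_force': 0.0, 'gripper_width': 0.9964515209875207}
```

View pics/top0.png

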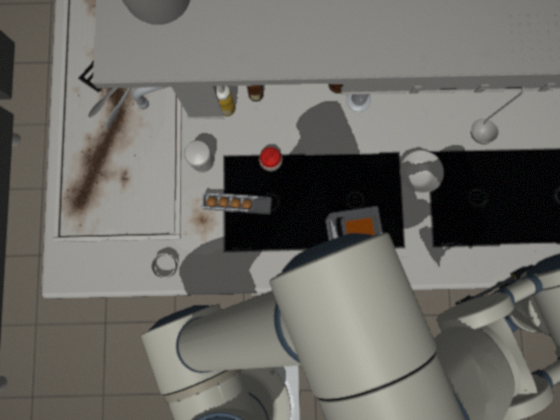

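View pics/side0.png

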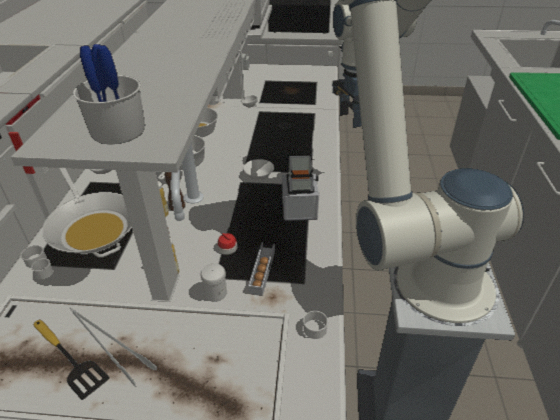

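The top view shows the chute at about (205–271, 200), with its open end to the right. The hopper is at (355, 225), partly hidden by the arm, and the shaker is at (197, 153), timer (270, 158), bowl (424, 172) and ring (165, 264). In the side view the chute is at (262, 268) and the hopper at (300, 185). Next I'll enlarge both.

```bash
python3 - <<'E'
import cv2,numpy as np
t=cv2.imread("pics/top0.png")[145:255,190:390];s=cv2.imread("pics/side0.png")[145:305,215:335]
cv2.imwrite("pics/tc.png",cv2.resize(t,None,fx=4,fy=4,interpolation=2));cv2.imwrite("pics/sc.png",cv2.resize(s,None,fx=3.7,fy=3.7,interpolation=2))
from h import *
np.set_printoptions(precision=3,suppress=True)
for n,(u,v),z in [("top",(205,200),.036),("top",(271,205),.036),("top",(197,153),.096),("top",(270,158),.054),("top",(424,172),.038),("top",(165,264),.036),("side",(300,185),.15)]: print(onz(n,u,v,z))
E
```

```text
[0.535 0.073 0.036]
[ 0.518 -0.1    0.036]
[0.647 0.084 0.096]
[ 0.64  -0.101  0.054]
[ 0.597 -0.509  0.038]
[0.37  0.177 0.036]
[ 0.434 -0.246  0.15 ]
```

View pics/tc.png

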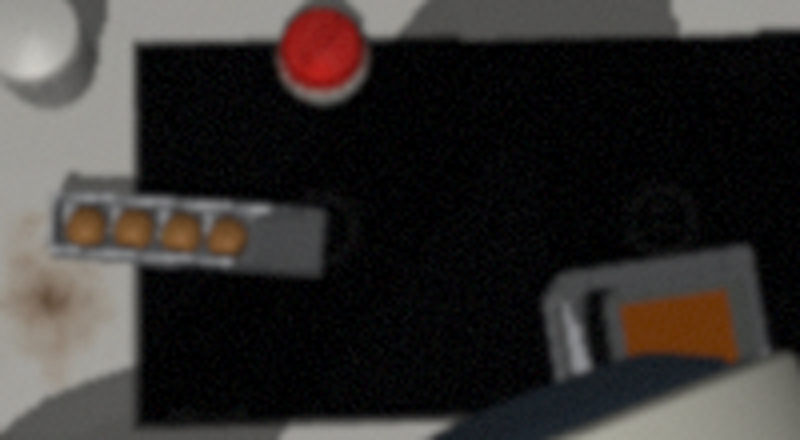

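View pics/sc.png

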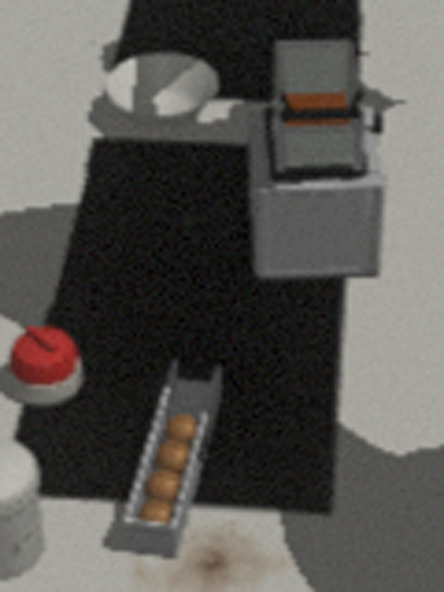

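The crops show:
- **Chute:** the open-end rim corners are at top-crop (327, 208) and (322, 277). The closed end is at (55, 200)–(50, 250), and the four nuts lie between (86, 225) and (227, 237).
- **Hopper:** the bar is at top-crop (600, 330), on the +y side of the orange flap, so hopper x points roughly along world −y.

```bash
python3 - <<'E'
from h import *
np.set_printoptions(precision=4,suppress=True)
T=lambda u,v:((u+.5)/4-.5+190,(v+.5)/4-.5+145); S=lambda u,v:((u+.5)/3.7-.5+215,(v+.5)/3.7-.5+145)
for a,b in [((327,208),(176,362)),((322,277),(220,368)),((57,199),(117,517)),((50,250),(183,527))]:
    print(*tri(T(*a),S(*b)), onz("top",*T(*a),.036), onz("side",*S(*b),.036))
for n in("top","side"):
    im=cv2.imread(f"pics/{n}0.png");h=cv2.cvtColor(im,cv2.COLOR_BGR2HSV)
    m=cv2.inRange(h,(8,90,70),(18,220,255)); r=(slice(190,220),slice(203,260)) if n=="top" else (slice(250,290),slice(245,275))
    M=np.zeros_like(m);M[r]=m[r];k,l,st,c=cv2.connectedComponentsWithStats(M)
    for i in range(1,k):
        if st[i,4]>8: print(n,c[i],st[i,4],onz(n,*c[i],.018))
    m=cv2.inRange(h,(5,150,60),(18,255,255))
E
```

```text
[ 0.5417 -0.1015  0.0287] 0.0005590788048357146 [ 0.5402 -0.1017  0.036 ] [ 0.5409 -0.0939  0.036 ]
[ 0.5    -0.0973  0.028 ] 0.009012161691961017 [ 0.4943 -0.0974  0.036 ] [ 0.5035 -0.0896  0.036 ]
[0.5584 0.077  0.0329] 0.014600214814743669 [0.5504 0.0763 0.036 ] [0.5653 0.0786 0.036 ]
[0.5158 0.0814 0.0328] 0.002265368959414221 [0.5165 0.0809 0.036 ] [0.5143 0.0844 0.036 ]
top [211.0563 201.338 ] 71 [0.5344 0.06   0.018 ]
top [223.1351 202.0405] 74 [0.5317 0.0278 0.018 ]
top [235.0132 203.0789] 76 [ 0.5281 -0.0039  0.018 ]
top [246.4533 203.9333] 75 [ 0.5251 -0.0344  0.018 ]
side [260.3288 271.3516] 219 [0.5346 0.0098 0.018 ]
```

Request:
drive_tool(increments=[[[0,0,0],[0,0,-4],9.1],[[0,0,0],[0,0,-8],9.1],[[0,0,0],[0,0,-12],9.1],[[0,0,-4],[3,-2.4,-12],9.1],[[0,0,-8],[6,-4.9,-12],9.1],[[0,0,-12],[9,-7.3,-12],9.1],[[0,0,-16],[12,-9.7,-12],9.1],[[0,0,-20],[15,-12.2,-12],9.1],[[0,0,-24],[18,-14.6,-12],9.1],[[0,0,-28],[21,-17,-12],9.1],[[0,0,-32],[24,-19.5,-12],9.1],[[0,0,-36],[27,-21.9,-12],9.1],[[0,0,-40],[30,-24.4,-12],9.1],[[0,0,-44],[33,-26.8,-12],9.1],[[0,0,-48],[36,-29.2,-12],9.1],[[0,0,-52],[39,-31.7,-12],9.1],[[0,0,-55],[42,-34.1,-12],9.1],[[0,0,-58],[44.5,-36.1,-12],9.1],[[0,0,-58.5],[46.5,-37.7,-12],9.1],[[0,0,-58.5],[46.5,-37.7,-12],9.1]])

```text
t: 1.77
tcp_pos: [0.5278, -0.0168, 0.3415]
eef_rot: [[0.095, 0.996, -0.0], [0.996, -0.095, 0.001], [0.001, -0.0, -1.0]]
force: [0.0, 0.6, 0.5]
gripper_width: 0.999
grasp_force: 0.0
```

```bash
python3 - <<'E'
from h import *
np.set_printoptions(precision=4,suppress=True)
ims={n:capture(n) for n in("top","side")}
for n in ims: cv2.imwrite(f"pics/{n}1.png",ims[n])
s=get_state();print(s['t'],s['tcp_pos'],s['eef_rot'][:,0],s['q'],s['force'])
t=cv2.resize(ims["top"][195:275,310:410],None,fx=5,fy=5,interpolation=2);d=cv2.resize(ims["side"][140:230,260:345],None,fx=4.44,fy=4.44,interpolation=2)
o=np.zeros((400,800,3),np.uint8);o[:,:400]=0
t=cv2.resize(ims["top"][195:275,310:390],None,fx=5,fy=5,interpolation=2);d=cv2.resize(ims["side"][145:225,265:345],None,fx=5,fy=5,interpolation=2)
o[:,:400]=t;o[:,400:]=d;cv2.imwrite("pics/hop1.png",o)
E
```

```text
1.8667 [ 0.5266 -0.0199  0.3415] [ 0.0971  0.9953 -0.0001] [-0.151   0.2541  1.3962 -0.0002  1.4921 -0.0538] [-1.047  -0.6922  0.0785]
```

View pics/hop1.png

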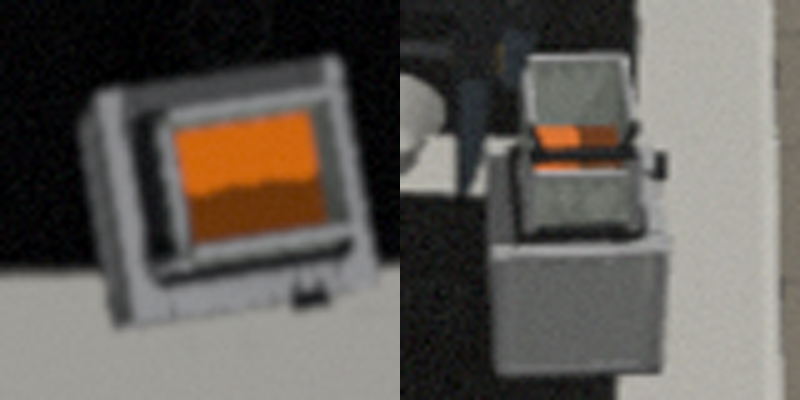

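The top half of the crop shows the bin's top corners near (100, 90), (340, 57), (378, 283) and (130, 322). In the side half, the near face's bottom corners are at (495, 373) and (662, 371), its top corners at (490, 250) and (668, 243), and the black bar at (520–635, 155).

```bash
python3 - <<'E'
from h import *
np.set_printoptions(precision=4,suppress=True)
T=lambda u,v:((u+.5)/5-.5+310,(v+.5)/5-.5+195); S=lambda u,v:((u-400+.5)/5-.5+265,(v+.5)/5-.5+145)
c=np.array([onz("top",*T(*p),.105) for p in[(100,90),(340,57),(378,283),(130,322)]])
print(c,c.mean(0),[np.linalg.norm(c[i]-c[i-1]) for i in range(4)])
b=np.array([onz("side",*S(*p),0) for p in[(495,373),(662,371)]]);u=np.array([onz("side",*S(*p),.105) for p in[(490,250),(668,243)]])
print("side",b,np.linalg.norm(b[0]-b[1]),u,np.linalg.norm(u[0]-u[1]))
bl=np.array([onz("top",*T(*p),0) for p in[(78,110),(115,327)]]);print("top bottom",bl,np.linalg.norm(bl[0]-bl[1]))
hx=(c[1]-c[0]+c[2]-c[3]);hx/=np.linalg.norm(hx);print("hx",hx)
# flap orange & neck
for z in (.163,.193,.223):
    m=np.array([onz("top",*T(*p),z) for p in[(165,105),(332,90),(350,252),(180,270)]]);print(z,m.mean(0),[np.linalg.norm(m[i]-m[i-1]) for i in range(4)])
E
```

```text
[[ 0.4845 -0.2468  0.105 ]
 [ 0.4983 -0.367   0.105 ]
 [ 0.3855 -0.38    0.105 ]
 [ 0.3694 -0.2572  0.105 ]] [ 0.4344 -0.3128  0.105 ] [np.float64(0.11559730692407155), np.float64(0.12100743832076219), np.float64(0.11349112887771318), np.float64(0.12378534606237045)]
side [[ 0.4878 -0.251   0.    ]
 [ 0.3751 -0.2618  0.    ]] 0.1131997415711043 [[ 0.4905 -0.251   0.105 ]
 [ 0.3756 -0.2671  0.105 ]] 0.11602618703059839
top bottom [[ 0.4883 -0.2452  0.    ]
 [ 0.3711 -0.2607  0.    ]] 0.11817254795686256
hx [ 0.122  -0.9925  0.    ]
0.163 [ 0.4327 -0.3131  0.163 ] [np.float64(0.0780718872424466), np.float64(0.07948583815714153), np.float64(0.07689262444866853), np.float64(0.08029875553362736)]
0.193 [ 0.4297 -0.3082  0.193 ] [np.float64(0.07599813645722628), np.float64(0.07737452991144253), np.float64(0.07485019732207827), np.float64(0.0781658545212187)]
0.223 [ 0.4268 -0.3032  0.223 ] [np.float64(0.07392438567200602), np.float64(0.07526322166574347), np.float64(0.07280777019548797), np.float64(0.07603295350881005)]
```

```bash
python3 - <<'E'
from h import *
np.set_printoptions(precision=4,suppress=True)
T=lambda u,v:((u+.5)/5-.5+310,(v+.5)/5-.5+195); S=lambda u,v:((u-400+.5)/5-.5+265,(v+.5)/5-.5+145)
hx=np.array([.115,-.993,0]);hx/=np.linalg.norm(hx);hy=np.array([-hx[1],hx[0],0]);c=np.array([.4365,-.316,0])
def plane(n,p,x):
    o,d=ray(n,*p);s=(x-(o-c)@hx)/(d@hx);P=o+s*d;return np.array([(P-c)@hx,(P-c)@hy,P[2]])
for nm,p,x in [("barL",(518,152),-51),("barR",(635,155),-51),("nearrimL",(526,172),-37),("nearrimR",(640,172),-37),("farL",(531,58),35),("farR",(627,57),35),("neckbotL",(523,236),-39),("neckbotR",(643,234),-39)]: print(nm,plane("side",S(*p),x/1e3)*1e3)
for z in(.155,.165,.175,.19):
  print(z,[ ((onz("top",*T(*p),z)-c)@np.c_[hx,hy])*1e3 for p in[(165,105),(332,90),(350,252),(180,270),(157,190)]])
E
```

```text
barL [-51.      42.6822 176.8532]
barR [-51.     -31.5258 172.3461]
nearrimL [-37.      36.9283 151.1695]
nearrimR [-37.     -36.6537 148.9791]
farL [ 35.      30.6568 191.5558]
farR [ 35.     -32.5538 190.5431]
neckbotL [-39.      38.8209 101.043 ]
neckbotR [-39.     -40.1502 100.2734]
0.155 [array([-39.4703,  38.0671]), array([40.4824, 34.1457]), array([ 36.1269, -43.1689]), array([-44.6927, -40.3842]), array([-49.5503,  -1.5006])]
0.165 [array([-40.8938,  36.9257]), array([38.356 , 33.0388]), array([ 34.0388, -43.5961]), array([-46.0702, -40.8358]), array([-50.8851,  -2.2941])]
0.175 [array([-42.3172,  35.7843]), array([36.2297, 31.9319]), array([ 31.9507, -44.0233]), array([-47.4478, -41.2875]), array([-52.2199,  -3.0876])]
0.19 [array([-44.4524,  34.0722]), array([33.0402, 30.2715]), array([ 28.8186, -44.6641]), array([-49.514, -41.965]), array([-54.2222,  -4.2779])]
```

The bar top comes out at about 0.177 from three cues: the far wall top at 191 mm, the near rim at 150 mm, and the bar itself. I'll grasp the chute next.

Request:
drive_tool(increments=[[[0,0,0],[0,0,4],9.1],[[0,0,0],[0,0,8],9.1],[[0,0,0],[0,0,12],9.1],[[0,0,0],[0,0,16],9.1],[[0,0,0],[0,0,20],9.1],[[0,0,0],[0,0,24],9.1],[[0,0,0],[0,0,27],9.1],[[0,0,0],[0,0,29.5],9.1],[[0,0,0],[0,0,31],9.1],[[0,0,0],[0,0,32],9.1],[[0,0,0],[0,0,32.6],9.1],[[0,0,0],[0,0,33],9.1],[[0,0,0],[0,0,33],9.1],[[0,0,0],[0,0,33],6],[[0,0,0],[0,0,33],4.5],[[0,0,0],[0,0,33],3.5],[[0,0,0],[0,0,33],3.5],[[0,0,0],[0,0,33],3.5],[[0,0,0],[0,0,33],3.5],[[0,0,0],[0,0,33],3.5]])

```text
t: 3.53
tcp_pos: [0.5267, -0.0206, 0.012]
eef_rot: [[0.099, 0.995, 0.0], [0.995, -0.099, -0.0], [-0.0, 0.0, -1.0]]
force: [0.4, -0.3, -0.7]
gripper_width: 0.515
grasp_force: 0.0
```

Request:
drive_tool(increments=[[[0,0,0],[0,0,0],0],[[0,0,0],[0,0,0],0],[[0,0,0],[0,0,0],0],[[0,0,0],[0,0,0],0],[[0,0,0],[0,0,0],0],[[0,0,0],[0,0,0],0]])

```text
t: 4.03
tcp_pos: [0.5268, -0.0207, 0.012]
eef_rot: [[0.099, 0.995, 0.0], [0.995, -0.099, -0.0], [-0.0, 0.0, -1.0]]
force: [2.0, 0.2, 1.2]
gripper_width: 0.437
grasp_force: 30.0
```

Request:
drive_tool(increments=[[[0,0,0],[0,0,-0.5],0],[[0,0,0],[0,0,-1.5],0],[[0,0,0],[0,0,-3],0],[[0,0,0],[0,0,-5],0],[[0,0,0],[0,0,-7.5],0],[[0,0,0],[0,0,-10],0],[[0,0,0],[0,0,-12.5],0],[[0,0,0],[0,0,-15],0],[[0,0,0],[0,0,-17.5],0],[[0,0,0],[0,0,-20],0],[[0,0,0],[0,0,-21.8],0],[[0,0,0],[0,0,-22.7],0],[[0,0,0],[0,0,-23],0],[[0,0,0],[0,0,-23],0]])

```text
t: 5.2
tcp_pos: [0.5264, -0.0206, 0.2421]
eef_rot: [[0.099, 0.995, 0.0], [0.995, -0.099, -0.0], [-0.0, 0.0, -1.0]]
force: [0.3, 0.4, -3.3]
gripper_width: 0.435
grasp_force: 30.0
```

Request:
drive_tool(increments=[[[0,0,-0.3],[-0.4,-0.15,0],0],[[0,0,-1],[-1.2,-0.45,0],0],[[0,0,-2],[-2.4,-0.9,0],0],[[0,0,-3],[-4,-1.5,0],0],[[0,0,-4],[-5.8,-2.2,0],0],[[0,0,-5],[-7.6,-2.8,0],0],[[0,0,-6],[-9.4,-3.5,0],0],[[0,0,-7],[-11.2,-4.2,0],0],[[0,0,-8],[-13,-4.9,0],0],[[0,0,-9],[-14.8,-5.5,0],0],[[0,0,-10],[-16.6,-6.2,0],0],[[0,0,-11],[-18.2,-6.8,0],0],[[0,0,-11.6],[-19.6,-7.4,0],0],[[0,0,-12],[-20.6,-7.7,0],0],[[0,0,-12.3],[-21.2,-7.95,0],0],[[0,0,-12.3],[-21.4,-8,0],0],[[0,0,-12.3],[-21.4,-8,0],0],[[0,0,-12.3],[-21.4,-8,0],0]])

```text
t: 6.7
tcp_pos: [0.4258, -0.2252, 0.2415]
eef_rot: [[-0.115, 0.993, -0.001], [0.993, 0.115, 0.001], [0.001, -0.0, -1.0]]
force: [-0.5, 0.4, -3.2]
gripper_width: 0.437
grasp_force: 30.0
```

```bash
python3 - <<'E'
from h import *
np.set_printoptions(precision=4,suppress=True)
ims={n:capture(n) for n in("top","side")}
for n in ims: cv2.imwrite(f"pics/{n}2.png",ims[n])
s=get_state();print(s['t'],s['tcp_pos'],s['eef_rot'],s['q'],s['force'],s['wrist_torque'])
o=np.zeros((400,800,3),np.uint8)
o[:,:400]=cv2.resize(ims["top"][185:285,290:390],None,fx=4,fy=4,interpolation=2);o[:,400:]=cv2.resize(ims["side"][125:225,245:345],None,fx=4,fy=4,interpolation=2);cv2.imwrite("pics/hop2.png",o)
E
```

```text
6.8 [ 0.426  -0.2251  0.2418] [[-0.1159  0.9933 -0.0002]
 [ 0.9933  0.1159  0.0003]
 [ 0.0003 -0.0001 -1.    ]] [-0.6103  0.2707  1.6585  0.0001  1.2127 -0.7265] [ 0.4987  0.7777 -1.899 ] [-0.0588 -0.0734  0.0204]
```

View pics/hop2.png

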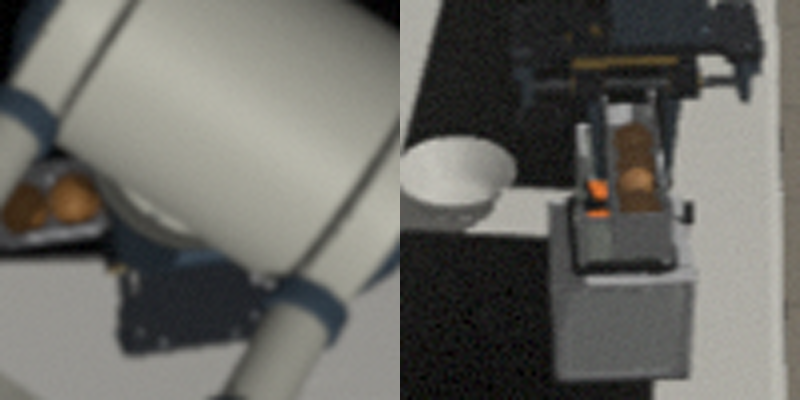

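The side crop shows the chute held level over the hopper, with its closed end around (612–672, 265) and its open end near (605–660, 92). The nuts are still in it. I'll check its lateral alignment against the guides.

```bash
python3 - <<'E'
from h import *
np.set_printoptions(precision=1,suppress=True)
s=get_state();p=s['tcp_pos'];R=s['eef_rot']
for nm,x,z in[("closed bottom",.101,.012),("closed top",.101,-.024),("open top",-.079,-.024)]:
    q=proj("side",[p+R@[x,y,z] for y in(.02,-.02)]);print(nm,(q-[245,125])*4+[400,0])
# fine: bar predicted px, and neck
hx=np.array([.115,-.993,0]);hx/=np.linalg.norm(hx);hy=np.array([-hx[1],hx[0],0]);c=np.array([.4365,-.316,0])
q=proj("side",[c-.051*hx+y*hy+[0,0,.172] for y in(.0225,-.0225)]);print("bar",(q-[245,125])*4+[400,0])
print("tcp in hopper",(p-c)@hx*1e3,(p-c)@hy*1e3)
im=cv2.imread("pics/side2.png");cv2.imwrite("pics/z2.png",cv2.resize(im[140:205,275:335],None,fx=9,fy=9,interpolation=2))
E
```

```text
closed bottom [[612.9 252.5]
 [669.  251.1]]
closed top [[613.6 211.2]
 [670.7 209.8]]
open top [[600.   76.8]
 [651.5  75.6]]
bar [[598.3 204.4]
 [655.  203. ]]
tcp in hopper -91.48802533207183 0.005010855216731442
```

View pics/z2.png

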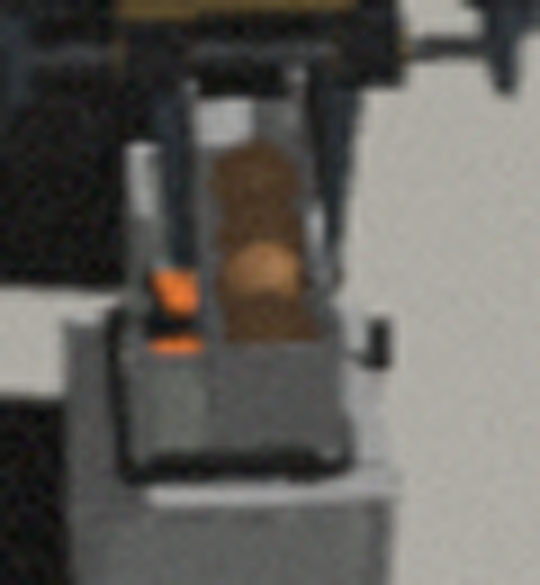

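Request:
drive_tool(increments=[[[0,0,0],[0,0,0.5],0],[[0,0,0],[0,0,1.2],0],[[0,0,0],[0,0,2],0],[[0,0,0],[0,0,2.7],0],[[0,0,0],[0,0,3.3],0],[[0,0,0],[0,0,3.7],0],[[0,0,0],[0,0,4],0],[[0,0,0],[0,0,4.2],0],[[0,0,0],[0,0,4.2],0],[[0,0,0],[0,0,4.2],0]])

```text
t: 7.63
tcp_pos: [0.4259, -0.2257, 0.2]
eef_rot: [[-0.115, 0.993, 0.0], [0.993, 0.115, -0.0], [-0.0, 0.0, -1.0]]
force: [-0.1, 0.5, -2.5]
gripper_width: 0.438
grasp_force: 30.0
```

Request:
drive_tool(increments=[[[0,0,0],[0,0,0.1],0],[[0,0,0],[0,0,0.2],0],[[0,0,0],[0,0,0.3],0],[[0,0,0],[0,0,0.4],0],[[0,0,0],[0,0,0.4],0],[[0,0,0],[0,0,0.4],0]])

```text
t: 8.13
tcp_pos: [0.4258, -0.2257, 0.1959]
eef_rot: [[-0.115, 0.993, -0.0], [0.993, 0.115, 0.0], [0.0, -0.0, -1.0]]
force: [0.3, -0.5, -2.5]
gripper_width: 0.443
grasp_force: 30.0
```

Request:
drive_tool(increments=[[[0,0,0],[0,0,0.1],0],[[0,0,0],[0,0,0.2],0],[[0,0,0],[0,0,0.3],0],[[0,0,0],[0,0,0.3],0],[[0,0,0],[0,0,0.3],0]])

```text
t: 8.55
tcp_pos: [0.4259, -0.2257, 0.193]
eef_rot: [[-0.115, 0.993, 0.0], [0.993, 0.115, -0.0], [-0.0, 0.0, -1.0]]
force: [-1.9, 0.4, 2.2]
gripper_width: 0.435
grasp_force: 30.0
```

Request:
drive_tool(increments=[[[0,0,0],[0,0,0.1],0],[[0,0,0],[0,0,0.2],0],[[0,0,0],[0,0,0.3],0],[[0,0,0],[0,0,0.3],0],[[0,0,0],[0,0,0.3],0]])

```text
t: 8.97
tcp_pos: [0.4259, -0.2257, 0.1899]
eef_rot: [[-0.115, 0.993, 0.0], [0.993, 0.115, -0.0], [-0.0, 0.0, -1.0]]
force: [-1.4, 0.6, 3.1]
gripper_width: 0.44
grasp_force: 30.0
```

```bash
cat > rd.py <<'E'
from h import *
np.set_printoptions(precision=3,suppress=True)
F=[];W=[]
for i in range(5):
    im=capture("side");s=get_state();F.append(s['force']);W.append(s['wrist_torque'])
print(s['t'],s['tcp_pos'],np.mean(F,0),np.std(F,0),np.mean(W,0),s['q'])
cv2.imwrite("pics/last.png",im)
E
python3 rd.py
```

```text
9.2167 [ 0.426 -0.226  0.19 ] [-0.301  1.2    3.157] [0.397 0.213 0.692] [ 0.009  0.049 -0.04 ] [-0.611  0.334  1.73  -0.     1.077 -0.727]
```

Request:
drive_tool(increments=[[[0,0,0],[0,0,0.1],0],[[0,0,0],[0,0,0.2],0],[[0,0,0],[0,0,0.3],0],[[0,0,0],[0,0,0.4],0],[[0,0,0],[0,0,0.4],0]])

```text
t: 9.63
tcp_pos: [0.4259, -0.2257, 0.1858]
eef_rot: [[-0.115, 0.993, 0.0], [0.993, 0.115, -0.0], [-0.0, 0.0, -1.0]]
force: [-1.5, 1.8, 5.6]
gripper_width: 0.435
grasp_force: 30.0
```

```bash
python3 rd.py
```

```text
9.8833 [ 0.426 -0.226  0.186] [-0.936  1.711  5.751] [0.654 0.475 0.463] [ 0.018  0.109 -0.019] [-0.611  0.339  1.736  0.     1.067 -0.727]
```

Request:
drive_tool(increments=[[[0,0,0],[0,0,0.1],0],[[0,0,0],[0,0,0.2],0],[[0,0,0],[0,0,0.3],0],[[0,0,0],[0,0,0.3],0],[[0,0,0],[0,0,0.3],0]])

```text
t: 10.3
tcp_pos: [0.4259, -0.2257, 0.1829]
eef_rot: [[-0.115, 0.993, 0.0], [0.993, 0.115, -0.0], [-0.0, 0.0, -1.0]]
force: [-1.5, 2.3, 7.2]
gripper_width: 0.439
grasp_force: 30.0
```

```bash
python3 rd.py; python3 -c "
import cv2
cv2.imwrite('pics/z3.png',cv2.resize(cv2.imread('pics/last.png')[140:205,275:335],None,fx=9,fy=9,interpolation=2))"
```

```text
10.55 [ 0.426 -0.226  0.183] [-1.745  2.47   7.144] [0.34  0.402 0.425] [ 0.05   0.168 -0.063] [-0.611  0.343  1.739 -0.     1.059 -0.727]
```

View pics/z3.png

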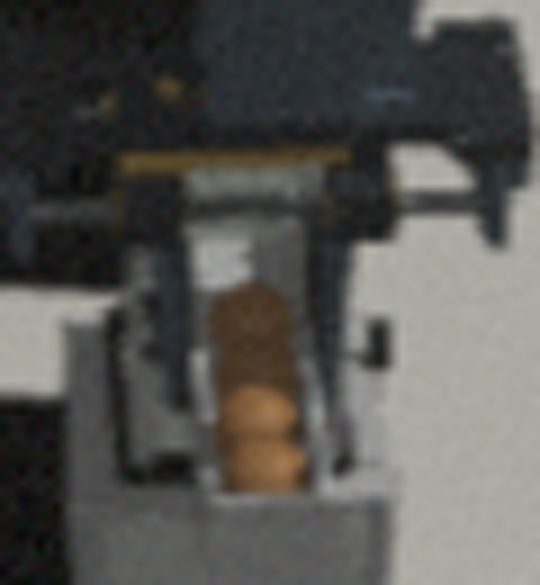

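In the crop the chute sits between the guides with the nuts still in it, and the closed-end top edge is at y≈495. I'll use that edge to check the chute's pitch.

```bash
python3 - <<'E'
from h import *
np.set_printoptions(precision=1,suppress=True)
s=get_state();p=s['tcp_pos'];R=s['eef_rot']
for a in(0,4,8,12):
    c,t=np.cos(np.radians(a)),np.sin(np.radians(a))
    for nm,x,z in[("ct",.101,-.024),("cb",.101,.012)]:
        q=proj("side",[p+R@[x*c-z*t,y,z*c+x*t] for y in(.02,-.02)]);print(a,nm,((q-[275,140])*9).ravel())
h=cv2.cvtColor(cv2.imread("pics/last.png"),cv2.COLOR_BGR2HSV)
E
```

```text
0 ct [208.1 489.1 332.9 486.1]
0 cb [206.5 576.9 329.2 573.8]
4 ct [208.1 509.4 332.5 506.3]
4 cb [206.  591.6 328.2 588.5]
8 ct [207.9 528.8 332.  525.8]
8 cb [205.4 605.  327.1 602. ]
12 ct [207.6 547.3 331.3 544.2]
12 cb [204.7 617.1 325.9 614.1]
```

Request:
drive_tool(increments=[[[0,0,0],[0,0,0.1],0],[[0,0,0],[0,0,0.2],0],[[0,0,0],[0,0,0.3],0],[[0,0,0],[0,0,0.4],0],[[0,0,0],[0,0,0.4],0]])

```text
t: 10.97
tcp_pos: [0.4259, -0.2257, 0.179]
eef_rot: [[-0.115, 0.993, 0.0], [0.993, 0.115, -0.0], [-0.0, 0.0, -1.0]]
force: [-2.3, 2.6, 9.6]
gripper_width: 0.435
grasp_force: 30.0
```

```bash
python3 rd.py
```

```text
11.2167 [ 0.426 -0.226  0.179] [-2.085  3.039  9.6  ] [0.552 0.204 0.612] [ 0.072  0.284 -0.062] [-0.611  0.348  1.744  0.     1.049 -0.727]
```

```bash
python3 -c "
import numpy as np
for a in range(2,31,2):
    c,s=np.cos(np.radians(a)),np.sin(np.radians(a));x,z=-4.05,1.7
    print(a,round(x-(c*x+s*z),2),round(z-(-s*x+c*z),2))"
```

```text
2 -0.06 -0.14
4 -0.13 -0.28
6 -0.2 -0.41
8 -0.28 -0.55
10 -0.36 -0.68
12 -0.44 -0.8
14 -0.53 -0.93
16 -0.63 -1.05
18 -0.72 -1.17
20 -0.83 -1.28
22 -0.93 -1.39
24 -1.04 -1.5
26 -1.16 -1.6
28 -1.27 -1.7
30 -1.39 -1.8
```

Request:
drive_tool(increments=[[[0,2,0],[-0.06,0,-0.14],0],[[0,4,0],[-0.13,0,-0.28],0],[[0,6,0],[-0.2,0,-0.41],0],[[0,8,0],[-0.28,0,-0.55],0],[[0,10,0],[-0.36,0,-0.68],0],[[0,10,0],[-0.36,0,-0.68],0],[[0,10,0],[-0.36,0,-0.68],0]])

```text
t: 11.8
tcp_pos: [0.4266, -0.2299, 0.1858]
eef_rot: [[-0.113, 0.993, -0.019], [0.978, 0.115, 0.173], [0.174, 0.001, -0.985]]
force: [-0.7, 0.4, 9.0]
gripper_width: 0.437
grasp_force: 30.0
```

```bash
python3 rd.py
```

```text
12.05 [ 0.427 -0.23   0.186] [-0.901 -0.73   8.998] [0.371 0.348 0.433] [-0.344  0.059  0.01 ] [-0.703  0.396  1.653  0.126  1.221 -0.869]
```

Request:
drive_tool(increments=[[[0,0,0],[-0.01,0,0.07],0],[[0,0,0],[-0.02,0,0.13],0],[[0,2,0],[-0.08,0,-0.01],0],[[0,4,0],[-0.15,0,-0.15],0],[[0,6,0],[-0.22,0,-0.28],0],[[0,8,0],[-0.3,0,-0.42],0],[[0,10,0],[-0.38,0,-0.55],0],[[0,10,0],[-0.38,0,-0.55],0],[[0,10,0],[-0.38,0,-0.55],0]])

```text
t: 12.8
tcp_pos: [0.4273, -0.2348, 0.1905]
eef_rot: [[-0.108, 0.993, -0.038], [0.934, 0.115, 0.339], [0.342, 0.001, -0.94]]
force: [0.3, -2.0, 7.3]
gripper_width: 0.439
grasp_force: 30.0
```

```bash
python3 rd.py
```

```text
13.05 [ 0.427 -0.235  0.191] [ 0.035 -2.873  8.958] [0.165 0.609 0.462] [-0.595 -0.017  0.049] [-0.779  0.465  1.563  0.219  1.393 -0.964]
```

Request:
drive_tool(increments=[[[0,0,0],[-0.03,0,0.07],0],[[0,0,0],[-0.05,0,0.14],0],[[0,2,0],[-0.11,0,0],0],[[0,4,0],[-0.18,0,-0.14],0],[[0,6,0],[-0.25,0,-0.27],0],[[0,8,0],[-0.33,0,-0.41],0],[[0,8,0],[-0.33,0,-0.41],0],[[0,8,0],[-0.33,0,-0.41],0],[[0,8,0],[-0.33,0,-0.41],0]])

```text
t: 13.8
tcp_pos: [0.4278, -0.2394, 0.1933]
eef_rot: [[-0.102, 0.993, -0.053], [0.878, 0.115, 0.465], [0.468, 0.001, -0.884]]
force: [0.5, -3.3, 9.0]
gripper_width: 0.439
grasp_force: 30.0
```

```bash
python3 rd.py; python3 -c "
import cv2
cv2.imwrite('pics/z4.png',cv2.resize(cv2.imread('pics/last.png')[130:215,265:345],None,fx=7,fy=7,interpolation=2))"
```

```text
14.05 [ 0.428 -0.239  0.193] [-0.042 -4.534  9.255] [0.602 0.479 0.508] [-0.636 -0.024  0.073] [-0.83   0.529  1.493  0.278  1.526 -1.016]
```

View pics/z4.png

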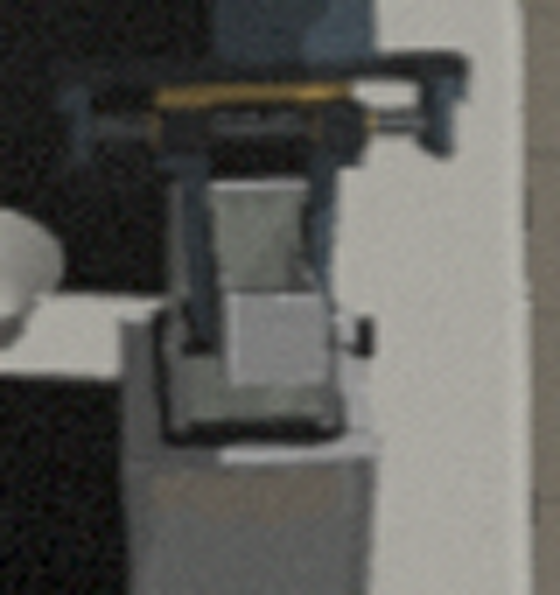

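The closed end is raised, and tan shapes appear inside the bin near (240, 490), so the nuts seem to have run through. I'll tip slightly further, wait, then level with the bar still held down and check the chute is empty.

Request:
drive_tool(increments=[[[0,1,0],[-0.05,0,-0.03],0],[[0,2,0],[-0.1,0,-0.07],0],[[0,2,0],[-0.1,0,-0.07],0],[[0,2,0],[-0.1,0,-0.07],0],[[0,2,0],[-0.1,0,-0.07],0],[[0,2,0],[-0.1,0,-0.07],0],[[0,2,0],[-0.1,0,-0.07],0],[[0,2,0],[-0.1,0,-0.07],0],[[0,2,0],[-0.1,0,-0.07],0],[[0,2,0],[-0.1,0,-0.07],0],[[0,2,0],[-0.1,0,-0.07],0],[[0,2,0],[-0.1,0,-0.07],0],[[0,2,0],[-0.1,0,-0.07],0],[[0,2,0],[-0.1,0,-0.07],0]])

```text
t: 15.22
tcp_pos: [0.428, -0.2404, 0.1936]
eef_rot: [[-0.1, 0.993, -0.057], [0.861, 0.115, 0.495], [0.498, 0.001, -0.867]]
force: [0.7, -3.9, 8.9]
gripper_width: 0.436
grasp_force: 30.0
```

```bash
python3 rd.py; python3 - <<'E'
import numpy as np
for a in range(-3,-31,-3):
    c,s=np.cos(np.radians(a)),np.sin(np.radians(a));x,z=-4.05,1.7
    print(a,round(x-(c*x+s*z),2),round(z-(-s*x+c*z),2))
import cv2
for n in("side0","last"):
    im=cv2.imread(f"pics/{n}.png");m=cv2.inRange(cv2.cvtColor(im,cv2.COLOR_BGR2HSV),(6,60,50),(22,255,255))[180:225,280:325]; print(n,m.sum()//255,[ (c+[280,180]).round(0).tolist() for c in [np.argwhere(m)[:,::-1].mean(0)] if m.any()])
E
```

```text
15.4667 [ 0.428 -0.24   0.194] [ 0.33  -4.157  9.37 ] [0.666 0.336 0.27 ] [-0.476 -0.025  0.062] [-0.841  0.547  1.476  0.292  1.558 -1.026]
-3 0.08 0.21
-6 0.16 0.43
-9 0.22 0.65
-12 0.26 0.88
-15 0.3 1.11
-18 0.33 1.33
-21 0.34 1.56
-24 0.34 1.79
-27 0.33 2.02
-30 0.31 2.25
side0 0 []
last 0 []<stdin>:7: RuntimeWarning: Mean of empty slice.
  ret = um.true_divide(
```

Request:
drive_tool(increments=[[[0,0,0],[-0.05,0,0.09],0],[[0,0,0],[-0.1,0,0.17],0],[[0,0,0],[-0.1,0,0.17],0],[[0,0,0],[-0.1,0,0.17],0],[[0,0,0],[-0.1,0,0.17],0],[[0,0,0],[-0.1,0,0.17],0],[[0,0,0],[-0.1,0,0.17],0],[[0,0,0],[-0.1,0,0.17],0]])

```text
t: 16.13
tcp_pos: [0.4279, -0.2404, 0.1917]
eef_rot: [[-0.1, 0.993, -0.057], [0.861, 0.115, 0.495], [0.499, 0.001, -0.867]]
force: [-0.0, -3.6, 11.4]
gripper_width: 0.437
grasp_force: 30.0
```

```bash
python3 rd.py; python3 - <<'E'
import cv2,numpy as np
im=cv2.imread("pics/last.png");c=cv2.resize(im[140:225,265:345],None,fx=7,fy=7,interpolation=2)
g=np.clip(c.astype(float)*2,0,255).astype(np.uint8);cv2.imwrite("pics/z5.png",g)
E
```

```text
16.3833 [ 0.428 -0.24   0.192] [-0.242 -3.425 10.875] [0.457 0.527 0.429] [-0.295  0.02   0.063] [-0.841  0.549  1.478  0.292  1.554 -1.028]
```

View pics/z5.png

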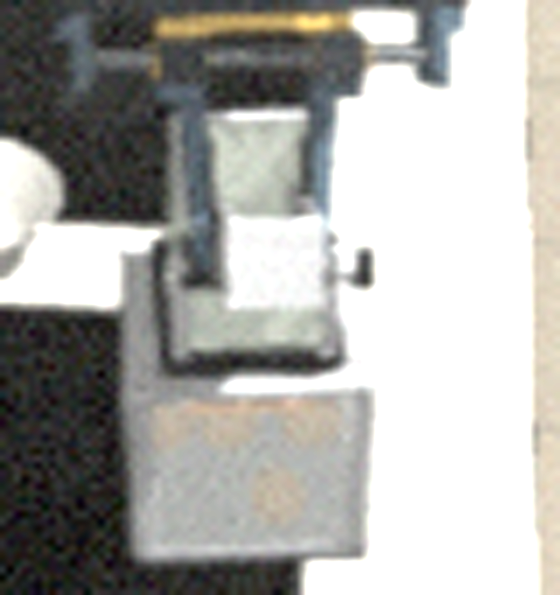

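The brightened crop shows four tan nuts in the bin at (170, 425), (228, 425), (310, 425) and (275, 492), with the flap open. I'll lift clear, level the chute and carry it back.

Request:
drive_tool(increments=[[[0,0,0],[0.25,0,-0.43],0],[[0,0,0],[0.75,0,-1.3],0],[[0,0,0],[1.5,0,-2.6],0],[[0,0,0],[2.3,0,-4],0],[[0,0,0],[3,0,-5.2],0],[[0,0,0],[3.5,0,-6.1],0],[[0,-5,0],[3.5,0,-6.1],0],[[0,-10,0],[3.5,0,-6.1],0],[[0,-15,0],[3.5,0,-6.1],0],[[0,-20,0],[3.5,0,-6.1],0],[[0,-25,0],[3.5,0,-6.1],0],[[0,-29,0],[3.5,0,-6.1],0],[[0,-30,0],[3.5,0,-6.1],0],[[0,-30,0],[3.5,0,-6.1],0],[[0,-30,0],[3.5,0,-6.1],0]])

```text
t: 17.63
tcp_pos: [0.4276, -0.2397, 0.2615]
eef_rot: [[-0.116, 0.993, -0.001], [0.993, 0.116, 0.002], [0.002, -0.0, -1.0]]
force: [0.2, -0.2, -1.7]
gripper_width: 0.437
grasp_force: 30.0
```

```bash
python3 rd.py; python3 - <<'E'
from h import *
np.set_printoptions(precision=4,suppress=True)
s=get_state();R=s['eef_rot'];d=np.array([.5268,-.0207,.262])-s['tcp_pos'];print(R,R.T@d*100,np.degrees(np.arctan2(R[1,0],R[0,0]))-84.3)
p=s['tcp_pos']
for a in(-8,-4,0,4,8):
    c,t=np.cos(np.radians(a)),np.sin(np.radians(a))
    print(a,[proj("side",[p+R@[.101*c-z*t,y,z*c+.101*t] for y in(.02,-.02)]).round(1).tolist() for z in(-.024,.012)])
im=cv2.imread("pics/last.png");cv2.imwrite("pics/z6.png",cv2.resize(im[110:210,260:340],None,fx=6,fy=6,interpolation=2))
E
```

```text
17.8833 [ 0.427 -0.24   0.261] [-0.343 -0.353 -2.609] [0.283 0.318 0.488] [-0.051 -0.119 -0.019] [-0.634  0.263  1.61   0.001  1.27  -0.749]
[[-0.1145  0.9934 -0.0006]
 [ 0.9934  0.1145  0.0011]
 [ 0.0011 -0.0005 -1.    ]] [20.6858 12.3857 -0.0472] 12.272939762500911
-8 [[[298.2, 163.9], [312.6, 163.5]], [[298.2, 175.4], [312.3, 175.1]]]
-4 [[[298.2, 166.4], [312.6, 166.1]], [[298.1, 177.4], [312.2, 177.1]]]
0 [[[298.3, 168.9], [312.5, 168.5]], [[298.1, 179.4], [312.1, 179.0]]]
4 [[[298.2, 171.3], [312.5, 170.9]], [[298.0, 181.1], [312.0, 180.8]]]
8 [[[298.2, 173.6], [312.4, 173.2]], [[297.9, 182.8], [311.9, 182.4]]]
```

View pics/z6.png

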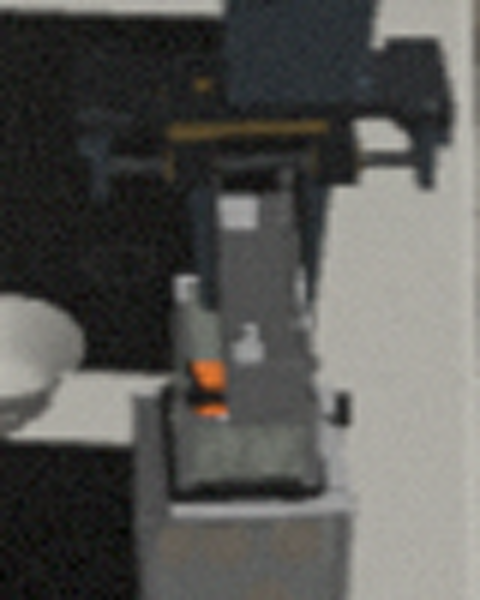

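The chute is empty, the flap has shut and the nuts are in the bin. The chute is within about 2° of level, so I'll carry it back to its original spot.

Request:
drive_tool(increments=[[[0,0,0.5],[0.6,0.3,0],0],[[0,0,1.5],[2,1.2,0],0],[[0,0,2.5],[4,2.4,0],0],[[0,0,3.5],[6,3.6,0],0],[[0,0,5],[8.2,4.9,0],0],[[0,0,6],[10.4,6.2,0],0],[[0,0,7.5],[12.6,7.5,0],0],[[0,0,9],[14.8,8.9,0],0],[[0,0,10],[17,10.2,0],0],[[0,0,11.2],[19,11.4,0],0],[[0,0,12],[20.2,12.1,0],0],[[0,0,12.3],[20.7,12.4,0],0],[[0,0,12.3],[20.7,12.4,0],0],[[0,0,12.3],[20.7,12.4,0],0]])

```text
t: 19.05
tcp_pos: [0.5265, -0.0201, 0.2616]
eef_rot: [[0.098, 0.995, -0.0], [0.995, -0.098, -0.0], [-0.0, -0.0, -1.0]]
force: [-0.4, 0.2, -2.9]
gripper_width: 0.435
grasp_force: 30.0
```

Request:
drive_tool(increments=[[[0,0,0],[0,0,1],0],[[0,0,0],[0,0,3],0],[[0,0,0],[0,0,5.5],0],[[0,0,0],[0,0,8],0],[[0,0,0],[0,0,10.5],0],[[0,0,0],[0,0,13],0],[[0,0,0],[0,0,15.5],0],[[0,0,0],[0,0,18],0],[[0,0,0],[0,0,20.5],0],[[0,0,0],[0,0,22.3],0],[[0,0,0],[0,0,23.3],0],[[0,0,0],[0,0,23.9],0],[[0,0,0],[0,0,24.2],0],[[0,0,0],[0,0,24.2],0],[[0,0,0],[0,0,24.2],0]])

```text
t: 20.3
tcp_pos: [0.5272, -0.0201, 0.0204]
eef_rot: [[0.099, 0.995, 0.001], [0.995, -0.099, -0.0], [-0.0, 0.001, -1.0]]
force: [0.0, -0.2, -2.1]
gripper_width: 0.435
grasp_force: 30.0
```

Now down gently to touch.

Request:
drive_tool(increments=[[[0,0,0],[0,0,0.15],0],[[0,0,0],[0,0,0.3],0],[[0,0,0],[0,0,0.45],0],[[0,0,0],[0,0,0.6],0],[[0,0,0],[0,0,0.6],0],[[0,0,0],[0,0,0.6],0]])

```text
t: 20.8
tcp_pos: [0.527, -0.02, 0.0138]
eef_rot: [[0.099, 0.995, 0.0], [0.995, -0.099, -0.0], [-0.0, 0.0, -1.0]]
force: [-0.2, -2.0, 0.9]
gripper_width: 0.436
grasp_force: 30.0
```

```bash
python3 rd.py
```

```text
21.05 [ 0.527 -0.02   0.014] [ 0.569 -1.945  1.559] [0.3   0.595 0.655] [-0.142 -0.213 -0.061] [-0.151  0.66   1.78  -0.     0.701 -0.052]
```

Request:
drive_tool(increments=[[[0,0,0],[0,0,0.05],0],[[0,0,0],[0,0,0.1],0],[[0,0,0],[0,0,0.13],0],[[0,0,0],[0,0,0.13],0],[[0,0,0],[0,0,0.13],4.2],[[0,0,0],[0,0,0.13],4.6],[[0,0,0],[0,0,0.1],5.2],[[0,0,0],[0,0,0.1],6],[[0,0,0],[0,0,0.1],6.5],[[0,0,0],[0,0,0.1],6.5],[[0,0,0],[0,0,0.1],6.5],[[0,0,0],[0,0,0.1],6.5]])

```text
t: 22.05
tcp_pos: [0.5267, -0.0199, 0.0127]
eef_rot: [[0.099, 0.995, -0.0], [0.995, -0.099, 0.0], [0.0, -0.0, -1.0]]
force: [0.2, -0.2, -0.4]
gripper_width: 0.707
grasp_force: 0.0
```

Request:
drive_tool(increments=[[[0,0,0],[0,0,-0.5],6.5],[[0,0,0],[0,0,-2],6.5],[[0,0,0],[0,0,-4.5],6.5],[[0,0,0],[0,0,-7.5],6.5],[[0,0,0],[0,0,-11],6.5],[[0,0,0],[0,0,-14.5],6.5],[[0,0,0],[0,0,-18],6.5],[[0,0,0],[0,0,-21],6.5],[[0,0,0],[0,0,-23],6.5],[[0,0,0],[0,0,-24],6.5],[[0,0,0],[0,0,-24],6.5],[[0,0,0],[0,0,-24],6.5]])

```text
t: 23.05
tcp_pos: [0.5265, -0.0198, 0.2521]
eef_rot: [[0.099, 0.995, -0.0], [0.995, -0.099, 0.0], [-0.0, -0.0, -1.0]]
force: [0.1, 0.3, -0.6]
gripper_width: 0.711
grasp_force: 0.0
```

```bash
python3 - <<'E'
from h import *
im=capture("side");cv2.imwrite("pics/final.png",im);a=cv2.imread("pics/side0.png")
o=np.hstack([cv2.resize(x[145:345,190:340],None,fx=2.6,fy=2.6,interpolation=2) for x in(a,im)]);cv2.imwrite("pics/cmp.png",o);print(o.shape,get_state()['t'])
E
```

```text
(520, 780, 3) 23.1
```

View pics/cmp.png

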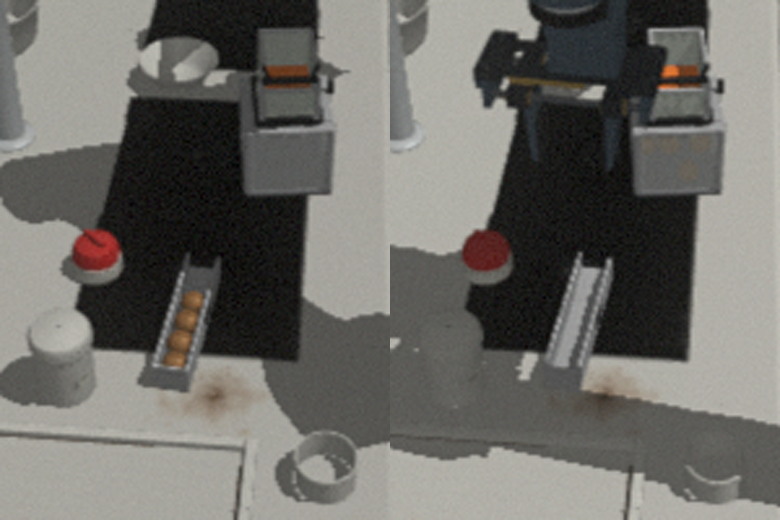

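The comparison shows the empty chute flat in its old place at (580, 320), the timer, shaker and ring where they were, and the nuts in the bin at (680, 150). The arm hides the bowl.

```bash
python3 -c "
from bench import *
print(hand_in())"
```

```text
the job is handed in; nothing more can be done
None
```

The job is handed in after 23 s: all four walnuts are in the bin, the empty chute is back flat in its place and released, and the timer, shaker and ring have not moved (the bowl was behind the arm in the last picture).

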